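# Take the spindle cap off the flat-lap sharpener

## Robot

A 6-joint arm with a two-finger parallel gripper is mounted at the origin on the work surface. World frame = base frame: x ahead of the robot, y to its left, z up, the work surface at z = 0. Lengths are in m, angles in rad, forces in N, time in s.
With the tool pointing down it reaches from about 0.325 to 0.85 m from the base axis. Payload 4.4 kg.
Tool frame: the origin (TCP) lies at the centre of the arm's flange, where the gripper is bolted on; the fingertips stand 199 mm ahead of it and the grasp point (between the pads) lies 180 mm ahead of it; z points along the fingers, y is the direction in which the jaws open and shut (so a half turn about z gives the same grasp; the last joint's range is limited). The gripper opens to 94 mm and grips with 3 to 60 N. Pads are 16 mm wide; open, the fingers measure 119 mm over their backs; the gripper's body (75 mm by 177 mm) begins 78 mm behind the grasp point.
Start: joints at [1.185, 0.207, 1.542, -0, 1.393, -0.15], TCP at [0.134, 0.559, 0.405] pointing down, gripper open.
Joint ranges: [-2.73, 2.73], [-0.86, 2.22], [0.23, 2.46], [-1.11, 4.25], [0.08, 2.63], [-2.82, 2.82]. Speed limits (rad/s): [2.79, 2.79, 3.14, 3.14, 3.14, 3.14].

## Interface

Orientations are given as a unit quaternion [x, y, z, w].
In Python, from cell import * gives the robot as it stands.
- The arm moves only by the tool play_rows, never from a script. Its arguments are lists of equal length, an entry for each row: "travel": the shift along the tool's x, y, z in units of 0.5 m (1.0 is 0.5 m), a list of three; "angular": the turn, a rotation vector about the tool's x, y, z in units of 180 degrees (1.0 is 180 degrees), a list of three. A call has exactly 10 rows; each row is the pose to reach, as a shift and turn from the pose measured when the call began, along the tool's axes at that moment, turning the shorter way round; what a row does not reach only later rows make up. A row lasts 1/12 s, in which the tool goes at most 41.7 mm and 7.16 degrees, less where a joint would pass 70% of its speed; a pose out of reach is approached as far as the arm can. A call with a number of a shift or a turn outside -1 to 1 is refused whole. A call with a gripper value outside its range is refused whole. "jaw" is the closure, from -1 (fully open) to 1 (shut), set as the call begins (left out, the last holds). The fingers move at their own pace and stop on an object; the grip force is fixed at half the most. Time passes only in rows, so rows that repeat a pose let the fingers close, or fill a call up. It gives the time, the measured TCP pose, the force and the opening at its end, in the units of the state.
- state(): the state, without advancing time (a new reading comes with each control period).
- read_camera(name): name is "side" or "top" or "wrist"; returns a dict with "pixels" (400x640x3 uint8, red, green, blue), "K" (3x3 intrinsics, pixels), "dist_coeffs" ([k1, k2, p1, p2, k3] as OpenCV has them; the pictures are not rectified), "eye" and "rotation" of the camera in the world; the wrist camera has in their place "tool_from_camera" (4x4, takes a point from camera to tool coordinates, whose origin is the TCP and whose axes are the flange's). Camera axes: x right, y down, z forward; pixel columns grow to the right and rows downward; lengths in m; the calibration is good to about 2 mm. A picture is of the moment at which its call begins: read the wrist's pose just before it. There is no depth.
- finish_job(): hands the job in, once; it reports no verdict.
Trained networks look in a picture, given as the dict that the camera call returned (one of the last four; its "shot" number tells which), for a name from the list of things; names that differ only in an ending like _2 or _b are one class to them, and where a whole thing is asked for, a point or a joint stands for the part that bears it (a point fixed in the world has none). Each returns a list of dicts, best first, with "confidence" (0 to 1); they miss things now and then, are a little off and sometimes report something else, mostly with a low value. They report only what shows in the picture. A call takes as long as a camera call.
- silhouettes(picture, name): "region" (400x640 bool, what is visible of it) and "location" ([column, row] in pixels, amid what is visible of it).
The state is a dict: "t": time; "joint_pos": joint angles; "joint_velocities": joint speeds; "tau": joint torques, N m; "ee_pos": TCP position; "eef_rot": TCP orientation; "ft_force": force on the tool from outside, world axes, zero at the start; "wrist_torque": the same for the moment, N m; "opening": opening from 0.0 (shut) to 1.0 (fully open).
Only numpy, scipy, OpenCV 4.12 (cv2) and the standard library are available. Lean on these libraries where they do the work, as an engineer would, in place of code of your own. Each camera call takes 0.05 s, during which the arm holds its last target.

## Task

Get the flat-lap sharpener ready for a disc change: swing its clear splash cover up on its stiff hinge and leave it leaning just past upright, about 100 degrees from closed, clear of the water bottle behind it. Then take the knurled cap off the spindle; nobody remembers whether this spindle has a right-hand or a left-hand thread, so find out by trying it which way it gives, turn it that way until it is free of the thread, and lift it off. Finish while still holding the cap in the gripper, upright and about 10 cm above the spindle; do not put it down, and leave everything else on the bench where it is.

Things in the scene. Friction and masses are not known exactly. Their poses are not given: they have to be found in the camera images.
- machine: Flat-lap sharpener, fixed, green. Origin on the bench under the spindle axis; z up, x to its back, y to its motor housing (the robot's left at yaw 0; yaw within 0.3 rad). Splash basin 240 mm in x, 220 in y, centred on the origin, rim 115 mm high, round opening 185 mm; in it a 150 mm disc, top at 65 mm. Motor housing: x -110 to 110, y 110 to 235, 115 mm high. The spindle is locked.
- spindle_seat (a point): Centre of the top of the 60 mm steel clamping washer on the disc, on the spindle axis, 68 mm above the bench: the cap's rim sits here when screwed down. The spindle end reaches 25 mm above it, inside the cap. Thread: three-start quick thread, finger-tight, right-hand or left-hand; this changes from start to start and cannot be seen.
- cover (a joint): Angle of the splash cover, rad: 0 closed (flat on the rim), 1.57 upright, stop at 2.6; at the start 0 to 0.4. A flat 6 mm frame with a clear pane, 236 mm in x, 218 mm from hinge to free edge. The free edge is on the machine's -y side; it rises and swings over towards +y. Stiff hinge: the cover stays at any angle where it is left; moving it takes 2 to 6 N at the handle.
- cover_hinge (a point): Middle of the cover's hinge axis, which runs along the machine's x: at y = +110, z = 120.5 mm in the machine's frame.
- cover_handle (a point): Middle of the cover's handle: a straight round steel bar, 10 mm thick, 80 mm long between its posts, parallel to the hinge, on the cover's outer face near the free edge: 205 mm from the hinge along the cover, bar centre 44 mm off the cover's mid-plane (36 mm gap under the bar). It can be pinched from above and turns between the fingers as the cover swings.
- cap: Knurled aluminium spindle cap, 44 mm wide (45 over the knurl), 38 mm high, about 120 g, hollow. Origin: centre of its lower rim; z up. The dark rib across its top is its x axis, along the machine's x at the start. Turned the wrong way it stops within 8 degrees. The right way it climbs 4 mm in the first 60 degrees, stops at about 90, and lifts off anywhere from 68 to 88 degrees.
- bottle: White plastic water bottle, 54 mm wide, 118 mm high, standing loose on the motor housing behind the hinge (near y = 195 mm in the machine's frame). Origin at the centre of its underside. The cover would touch it from about 2 rad. Leave alone.
- spare_disc: Spare grey disc, 150 mm wide, 7 mm thick, lying on the bench. Origin at the centre of its underside. Leave alone.
- canister: Drab green round filter canister, 104 mm wide, 74 mm high, on the bench. Origin at the centre of its underside. Leave alone.
- screwdriver: Screwdriver with a wooden handle lying on the bench. Leave alone.
- wrench: Steel wrench lying on the bench. Leave alone.
- screw_jar: Glass jar with a dark lid, 66 mm wide, 85 mm high, on the bench. Leave alone.
- stone: Oilstone in a dark wooden tray, 150 x 50 x 26 mm, on the bench. Leave alone.

How it is judged:
By the outcome, as a careful person would: the job done as asked, in the order asked, and still so for the second after the job is handed in, while the arm keeps its last pose, push and grip.
It also fails if it takes over 72 s, if anything falls off the work surface, if the arm or the gripper's body presses on something with over 40 N, if the wrist force passes 120 N, or if a joint passes its speed limit or range.

## Working session

There is one attempt and no reset: what is moved stays moved. The work goes in short steps, Python scripts to look and compute and a tool call to move; the robot and the scene stay as the last step left them, time stands still between calls to the robot, and variables do not carry over. Pictures are saved under pics/ and viewed, and the job is handed in when it is done.

Besides the shell and the picture viewer there is one more tool, called in YAML: its name, and indented under it one key for each argument. play_rows: Moves the arm, as the interface text tells. Its arguments: {"type":"object","properties":{"travel":{"type":"array"},"angular":{"type":"array"},"jaw":{"type":"number"}},"required":["travel","angular"]}

```bash
ls; mkdir -p pics; cat > h.py <<'E'
from cell import *
import numpy as np, cv2
from scipy.spatial.transform import Rotation as R
def save(p,n): cv2.imwrite('pics/'+n,cv2.cvtColor(p['pixels'],cv2.COLOR_RGB2BGR))
E
python3 - <<'E'
from h import *
s=state();print(s)
for c in ['top','side','wrist']:
    p=read_camera(c);save(p,c+'0.png');print(c,{k:v for k,v in p.items() if k!='pixels'})
    for n in ['machine','cover','cover_handle','cap','bottle']:
        for d in silhouettes(p,n)[:2]: print(n,d['confidence'],d['location'],d['region'].sum())
E
```

```text
pics
{'t': 0.0, 'joint_pos': array([ 1.18446933e+00,  2.07386595e-01,  1.54293357e+00, -4.12652903e-05,
        1.39350226e+00, -1.50511321e-01]), 'joint_velocities': array([-9.17265970e-05,  1.98430097e-03,  2.59381211e-04, -2.57451553e-04,
        8.20887262e-04,  8.44080842e-04]), 'tau': array([ 1.10402823e-04, -3.70875514e+01, -2.81414545e+01,  6.97157602e-02,
        3.61354672e-02, -1.21817934e-04]), 'ee_pos': array([0.13422564, 0.5587411 , 0.40351896]), 'eef_rot': array([ 1.17631123e-01,  9.93056733e-01, -1.08035057e-03, -2.76098686e-04]), 'ft_force': array([-0.32273918,  0.69469986, -0.12479893]), 'wrist_torque': array([ 0.00665328, -0.01224497,  0.02715169]), 'opening': 0.9996515948262555}
top {'K': array([[509.65831786,   0.        , 322.34270367],
       [  0.        , 509.65831786, 192.78461842],
       [  0.        ,   0.        ,   1.        ]]), 'dist_coeffs': array([0.00386767, 0.        , 0.        , 0.        , 0.        ]), 'eye': array([0.2982648 , 0.01153488, 1.39328221]), 'rotation': array([ 0.71182298, -0.69382354,  0.0766031 , -0.07777472]), 'shot': 1}
machine
[... 679 characters left out ...]
, 301.8] 528
cap 0.16 [313.1, 161.7] 702
bottle 0.93 [313.2, 160.6] 730
wrist {'K': array([[304.90285359,   0.        , 317.77816908],
       [  0.        , 304.90285359, 195.40136101],
       [  0.        ,   0.        ,   1.        ]]), 'dist_coeffs': array([-0.01926485,  0.        ,  0.        ,  0.        ,  0.        ]), 'tool_from_camera': array([[-1.90091155e-04, -9.58730979e-01, -2.84314746e-01,
         8.25038691e-02],
       [ 9.99999787e-01, -3.59919134e-04,  5.45080801e-04,
        -1.35359785e-03],
       [-6.24916167e-04, -2.84314582e-01,  9.58730842e-01,
         2.03025525e-02],
       [ 0.00000000e+00,  0.00000000e+00,  0.00000000e+00,
         1.00000000e+00]]), 'shot': 3}
```

View pics/top0.png

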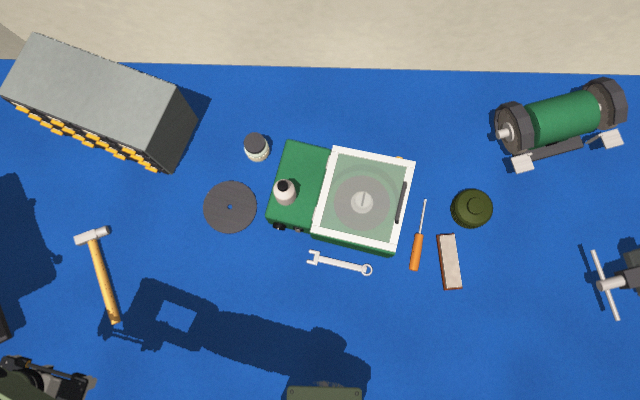

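View pics/side0.png

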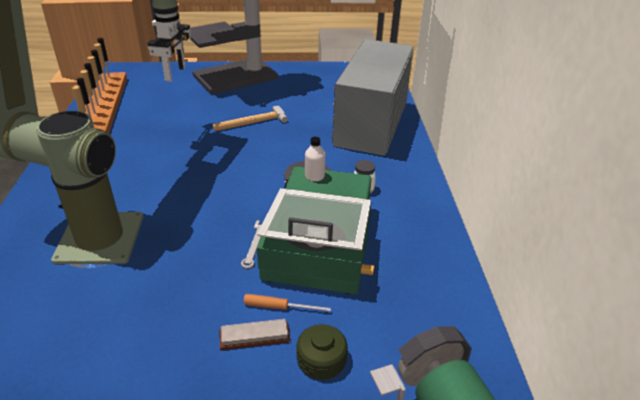

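```bash
python3 - <<'E'
import cv2
a=cv2.imread('pics/top0.png')[120:280,230:450]
cv2.imwrite('pics/top0c.png',cv2.resize(a,None,fx=3.6,fy=3.6,interpolation=cv2.INTER_CUBIC))
a=cv2.imread('pics/side0.png')[130:310,220:420]
cv2.imwrite('pics/side0c.png',cv2.resize(a,None,fx=3.3,fy=3.3,interpolation=cv2.INTER_CUBIC))
E
```

```text
(no output)
```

View pics/top0c.png

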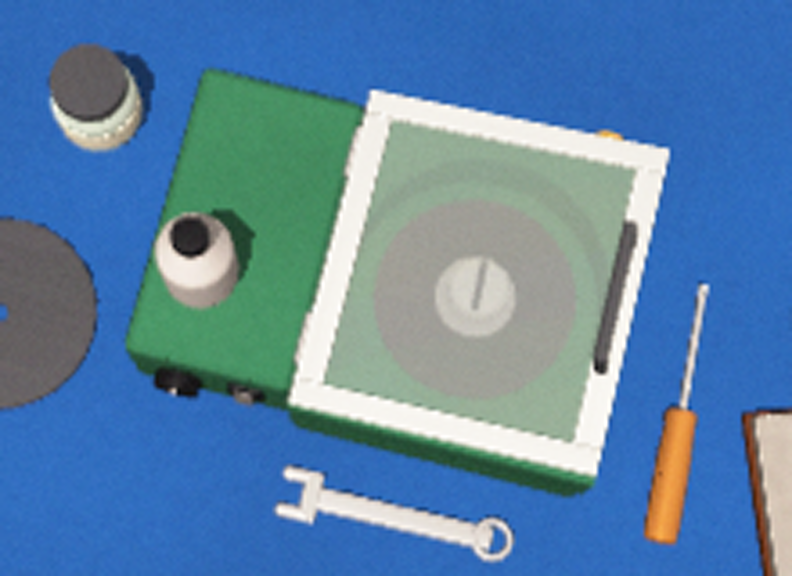

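View pics/side0c.png

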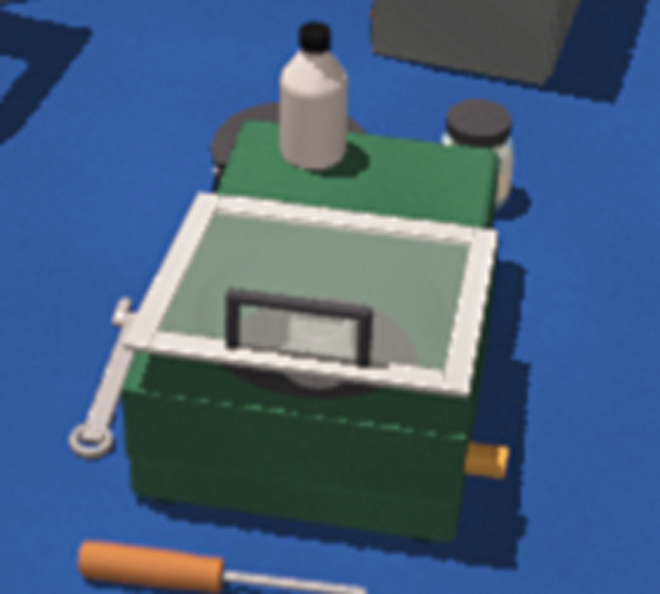

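```bash
cat > geo.py <<'E'
from h import *
CAM={'top':dict(K=np.array([[509.65831786,0,322.34270367],[0,509.65831786,192.78461842],[0,0,1]]),d=np.array([0.00386767,0,0,0,0]),e=np.array([0.2982648,0.01153488,1.39328221]),r=[0.71182298,-0.69382354,0.0766031,-0.07777472]),
'side':dict(K=np.array([[520.19462059,0,318.59603611],[0,520.19462059,197.44566076],[0,0,1]]),d=np.array([-0.05308186,0,0,0,0]),e=np.array([0.51048581,-1.03725995,0.9360908]),r=[0.89854411,-0.01624647,0.02004833,-0.43812395])}
def proj(c,P):
    c=CAM[c];Rm=R.from_quat(c['r']).inv()
    rv=Rm.as_rotvec();t=-Rm.apply(c['e'])
    return cv2.projectPoints(np.atleast_2d(P).astype(float),rv,t,c['K'],c['d'])[0][:,0]
def m2w(q,P): # q=x,y,yaw
    return R.from_euler('z',q[2]).apply(P)+[q[0],q[1],0]
def cov(th,x,l,n): # along cover l, off plane n
    return [x,.110-l*np.cos(th)+n*np.sin(th),.1205+l*np.sin(th)+n*np.cos(th)]
E
cat > fit.py <<'E'
from geo import *
from scipy.optimize import least_squares
T=[('c',.118,0,.003,372,90),('c',.118,.218,.003,669,150),('c',-.118,.218,.003,598,474),('c',-.118,0,.003,290,404),('c',.04,.205,.046,631,222),('c',-.04,.205,.046,600,372),('m',.11,.235,.115,205,70),('m',-.11,.235,.115,128,352),('m',0,0,.106,474,296)]
S=[('c',-.118,0,.003,206,194),('c',.118,0,.003,496,231),('c',.118,.218,-.003,469,391),('c',-.118,.218,-.003,122,347),('c',-.042,.205,.044,229,294),('c',.042,.205,.044,371,313),('m',-.11,.235,.115,240,122),('m',.11,.235,.115,497,152)]
def res(q):
    r=[]
    for cam,L,o,f in (('top',T,(230,120),3.6),('side',S,(220,130),3.3)):
        P=[m2w(q,cov(q[3],*l[1:4]) if l[0]=='c' else l[1:4]) for l in L]
        uv=np.array([((l[4]+.5)/f-.5+o[0],(l[5]+.5)/f-.5+o[1]) for l in L])
        r.append(proj(cam,np.array(P).reshape(-1,3))-uv)
    return np.vstack(r).ravel()
s=least_squares(res,[.45,0,-.1,.2],loss='soft_l1');q=s.x
print(q);print(np.round(res(q).reshape(-1,2),1))
for th in (q[3],1.745):print(m2w(q,cov(th,0,.205,.044)))
E
python3 fit.py
```

```text
[ 0.56846933 -0.08901336 -0.22142168  0.15237682]
[[-0.   0.7]
 [ 0.8 -0. ]
 [ 0.5  0.9]
 [ 0.2  0.7]
 [-0.2  3.6]
 [ 1.4 -6.3]
 [-0.4 -1. ]
 [-1.4  0.7]
 [ 2.1 -2. ]
 [-2.5 -0.7]
 [ 0.3 -0.6]
 [-0.   1.1]
 [ 0.3  0.1]
 [ 2.8 -0.3]
 [-2.5 -1.1]
 [ 0.5 -2.4]
 [ 1.2 -2.2]]
[ 0.54959414 -0.17286111  0.19510668]
[0.60994736 0.09524117 0.31477105]
```

```bash
sed -i "s/'c',.04,.205,.046/'c',.049,.205,.047/;s/'c',-.04,.205,.046/'c',-.049,.205,.047/;s/'c',-.042/'c',-.048/;s/'c',.042/'c',.048/;s/474,296/477,288/" fit.py; python3 fit.py
```

```text
[ 0.56848221 -0.08877376 -0.22217946  0.14990203]
[[-0.1  0.7]
 [ 0.7  0.1]
 [ 0.3  1. ]
 [ 0.1  0.6]
 [ 0.6  0.1]
 [ 0.5 -2.7]
 [-0.4 -1.1]
 [-1.5  0.6]
 [ 1.2  0.2]
 [-2.4 -0.8]
 [ 0.3 -0.7]
 [-0.1  1.2]
 [ 0.3  0.2]
 [ 0.1 -0.5]
 [ 0.1 -0.6]
 [ 0.5 -2.5]
 [ 1.3 -2.2]]
[ 0.54950293 -0.1727867   0.19462153]
[0.61009985 0.09544929 0.31477105]
```

```bash
cat > mv.py <<'E'
from geo import *
Q=np.array([0.56848,-0.08877,-0.222,0.15])
def down(yaw): # tool y at world yaw, z down
    y=np.array([np.cos(yaw),np.sin(yaw),0]);z=np.array([0,0,-1.])
    return R.from_matrix(np.column_stack([np.cross(y,z),y,z]))
def rel(p,Rt,s=None):
    s=s or state();R0=R.from_quat(s['eef_rot'])
    return np.round(R0.inv().apply(np.array(p)-s['ee_pos'])/.5,4).tolist(), np.round((R0.inv()*Rt).as_rotvec()/np.pi,4).tolist()
E
python3 - <<'E'
from mv import *
s=state()
print(rel([.3,.25,.48],down(np.pi/2-.222)))
E
```

```text
([-0.4666, -0.5237, -0.1507], [-0.0, -0.0, -0.0044])
```

play_rows:
  travel:
    - [-0.4667, -0.5237, -0.15]
    - [-0.4667, -0.5237, -0.15]
    - [-0.4667, -0.5237, -0.15]
    - [-0.4667, -0.5237, -0.15]
    - [-0.4667, -0.5237, -0.15]
    - [-0.4667, -0.5237, -0.15]
    - [-0.4667, -0.5237, -0.15]
    - [-0.4667, -0.5237, -0.15]
    - [-0.4667, -0.5237, -0.15]
    - [-0.4667, -0.5237, -0.15]
  angular:
    - [0, 0, -0.0044]
    - [0, 0, -0.0044]
    - [0, 0, -0.0044]
    - [0, 0, -0.0044]
    - [0, 0, -0.0044]
    - [0, 0, -0.0044]
    - [0, 0, -0.0044]
    - [0, 0, -0.0044]
    - [0, 0, -0.0044]
    - [0, 0, -0.0044]
  jaw: 0.1

```text
t: 1.73
ee_pos: [0.3018, 0.247, 0.4814]
eef_rot: [0.114, 0.993, 0.0, 0.002]
ft_force: [-0.2, 0.5, 0.6]
opening: 0.451
```

```bash
python3 - <<'E'
from mv import *
s=state();print(s['ee_pos'],s['joint_pos'],s['opening'])
print(rel([.5495,-.1728,.465],down(np.pi/2-.222)))
E
```

```text
[0.30180772 0.24704622 0.48138596] [ 0.46382087 -0.26461203  1.8429071  -0.00191814  1.5593689  -0.87855364] 0.45114204525753004
([-0.6725, -0.7058, 0.0349], [0.0003, 0.0014, -0.002])
```

play_rows:
  travel:
    - [-0.5, -0.525, 0.02]
    - [-0.5, -0.525, 0.02]
    - [-0.5, -0.525, 0.02]
    - [-0.5, -0.525, 0.02]
    - [-0.5, -0.525, 0.02]
    - [-0.5, -0.525, 0.02]
    - [-0.5, -0.525, 0.02]
    - [-0.5, -0.525, 0.02]
    - [-0.5, -0.525, 0.02]
    - [-0.5, -0.525, 0.02]
  angular:
    - [0, 0, -0.002]
    - [0, 0, -0.002]
    - [0, 0, -0.002]
    - [0, 0, -0.002]
    - [0, 0, -0.002]
    - [0, 0, -0.002]
    - [0, 0, -0.002]
    - [0, 0, -0.002]
    - [0, 0, -0.002]
    - [0, 0, -0.002]

```text
t: 2.57
ee_pos: [0.4882, -0.069, 0.4712]
eef_rot: [0.113, 0.994, -0.0, 0.002]
ft_force: [-0.3, 1.0, 0.1]
opening: 0.45
```

```bash
python3 - <<'E'
from mv import *
s=state();print(s['ee_pos'],s['joint_pos'],s['opening'])
print(rel([.5495,-.1728,.465],down(np.pi/2-.222)))
E
```

```text
[ 0.48818408 -0.06895183  0.47123813] [-3.16040710e-01 -1.82658259e-02  1.64878589e+00 -4.52008461e-05
  1.50648370e+00 -1.65987403e+00] 0.4497008728346806
([-0.1662, -0.1748, 0.0133], [-0.0001, 0.0015, -0.0016])
```

play_rows:
  travel:
    - [-0.1662, -0.1748, 0.0133]
    - [-0.1662, -0.1748, 0.0133]
    - [-0.1662, -0.1748, 0.0133]
    - [-0.1662, -0.1748, 0.0133]
    - [-0.1662, -0.1748, 0.0133]
    - [-0.1662, -0.1748, 0.0133]
    - [-0.1662, -0.1748, 0.0133]
    - [-0.1662, -0.1748, 0.0133]
    - [-0.1662, -0.1748, 0.0133]
    - [-0.1662, -0.1748, 0.0133]
  angular:
    - [0, 0, -0.0016]
    - [0, 0, -0.0016]
    - [0, 0, -0.0016]
    - [0, 0, -0.0016]
    - [0, 0, -0.0016]
    - [0, 0, -0.0016]
    - [0, 0, -0.0016]
    - [0, 0, -0.0016]
    - [0, 0, -0.0016]
    - [0, 0, -0.0016]

```text
t: 3.4
ee_pos: [0.5492, -0.1718, 0.4657]
eef_rot: [0.11, 0.994, -0.001, 0.003]
ft_force: [0.0, 0.0, -1.1]
opening: 0.452
```

```bash
cat >> mv.py <<'E'
TC=np.array([[-1.90091155e-04,-9.58730979e-01,-2.84314746e-01,8.25038691e-02],[9.99999787e-01,-3.59919134e-04,5.45080801e-04,-1.35359785e-03],[-6.24916167e-04,-2.84314582e-01,9.58730842e-01,2.03025525e-02],[0,0,0,1]])
KW=np.array([[304.90285359,0,317.77816908],[0,304.90285359,195.40136101],[0,0,1]]);DW=np.array([-0.01926485,0,0,0,0])
def projw(s,P):
    M=np.eye(4);M[:3,:3]=R.from_quat(s['eef_rot']).as_matrix();M[:3,3]=s['ee_pos']
    C=np.linalg.inv(M@TC);rv=R.from_matrix(C[:3,:3]).as_rotvec()
    return cv2.projectPoints(np.atleast_2d(P).astype(float),rv,C[:3,3],KW,DW)[0][:,0]
E
python3 - <<'E'
from mv import *
s=state();print(s['ee_pos'],s['joint_pos'],s['ft_force'])
p=read_camera('wrist')
im=cv2.cvtColor(p['pixels'],cv2.COLOR_RGB2BGR)
P=[cov(.15,x,l,n) for x,l,n in [(.05,.205,.044),(-.05,.205,.044),(.118,.218,.003),(-.118,.218,.003),(.118,0,.003),(-.118,0,.003)]]
for u in projw(s,m2w(Q,np.array(P))): print(u);cv2.drawMarker(im,tuple(int(round(v)) for v in u),(0,0,255),0,10,1)
cv2.imwrite('pics/w1.png',im)
E
```

```text
[ 0.54920767 -0.17180138  0.46574067] [-4.53705567e-01  1.65345045e-01  1.46389493e+00  6.82873011e-04
  1.50671592e+00 -1.80376081e+00] [ 0.04812552  0.04378824 -1.14850618]
[318.2685173  255.30404796]
[318.45150161 145.20822904]
[300.86873023 294.0793884 ]
[296.84217465  61.62409766]
[480.7108168  277.57944674]
[517.39222413  67.30410892]
```

View pics/w1.png

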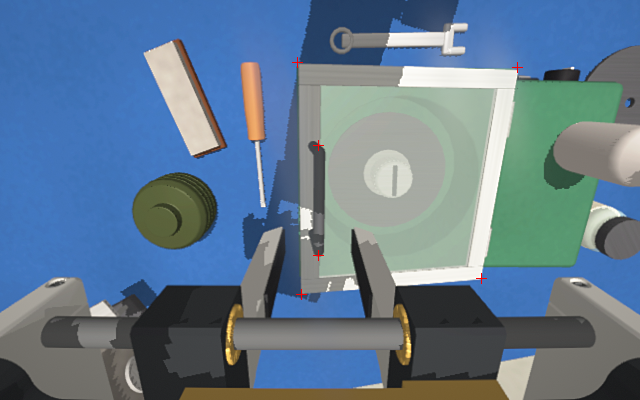

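```bash
python3 - <<'E'
from mv import *
print(rel([.5495,-.1728,.375],down(np.pi/2-.222)))
E
```

```text
([0.0002, -0.0013, 0.1812], [-0.0002, 0.0017, 0.0003])
```

play_rows:
  travel:
    - [0, -0.0013, 0.03]
    - [0, -0.0013, 0.06]
    - [0, -0.0013, 0.09]
    - [0, -0.0013, 0.12]
    - [0, -0.0013, 0.15]
    - [0, -0.0013, 0.17]
    - [0, -0.0013, 0.181]
    - [0, -0.0013, 0.181]
    - [0, -0.0013, 0.181]
    - [0, -0.0013, 0.181]
  angular:
    - [0, 0.0017, 0]
    - [0, 0.0017, 0]
    - [0, 0.0017, 0]
    - [0, 0.0017, 0]
    - [0, 0.0017, 0]
    - [0, 0.0017, 0]
    - [0, 0.0017, 0]
    - [0, 0.0017, 0]
    - [0, 0.0017, 0]
    - [0, 0.0017, 0]

```text
t: 4.28
ee_pos: [0.5499, -0.173, 0.3761]
eef_rot: [0.11, 0.994, -0.001, 0.001]
ft_force: [0.2, 0.0, -0.9]
opening: 0.447
```

play_rows:
  travel:
    - [0, 0, 0]
    - [0, 0, 0]
    - [0, 0, 0]
    - [0, 0, 0]
    - [0, 0, 0]
    - [0, 0, 0]
    - [0, 0, 0]
    - [0, 0, 0]
    - [0, 0, 0]
    - [0, 0, 0]
  angular:
    - [0, 0, 0]
    - [0, 0, 0]
    - [0, 0, 0]
    - [0, 0, 0]
    - [0, 0, 0]
    - [0, 0, 0]
    - [0, 0, 0]
    - [0, 0, 0]
    - [0, 0, 0]
    - [0, 0, 0]
  jaw: 1

```text
t: 5.12
ee_pos: [0.5502, -0.172, 0.376]
eef_rot: [0.11, 0.994, 0.001, 0.001]
ft_force: [2.5, 4.6, 0.6]
opening: 0.098
```

```bash
cat > arc.py <<'E'
from mv import *
import sys
t0,t1=float(sys.argv[1]),float(sys.argv[2])
s=state();R0=R.from_quat(s['eef_rot'])
print('t',s['t'],s['ee_pos'],s['ft_force'],s['opening'],s['joint_pos'])
# current cover angle estimate from ee
loc=R.from_euler('z',-Q[2]).apply(s['ee_pos']-[0,0,.18]-[Q[0],Q[1],0])
a=np.arctan2(loc[2]-.1205,.110-loc[1])-np.arctan2(.044,.205);print('loc',loc,'th',a,'rad',np.hypot(loc[2]-.1205,.110-loc[1]))
P0=m2w(Q,np.array(cov(t0,0,.205,.044)))
print([np.round((R0.inv().apply(m2w(Q,np.array(cov(t,0,.205,.044)))-P0)/.5)+0,4).tolist() for t in np.linspace(t0,t1,11)[1:]])
E
python3 arc.py .15 .55
```

```text
t 5.1167 [ 0.55023102 -0.17196835  0.37601214] [2.51202587 4.62634295 0.56780634] 0.09770885164591477 [-0.45355439  0.23341513  1.56995305  0.00223082  1.3364914  -1.80425088]
loc [ 0.00051757 -0.08517466  0.19601214] th 0.15773190322216796 rad 0.20927310267366142
[[-0.0, 0.0063, -0.0156], [-0.0001, 0.0132, -0.0308], [-0.0001, 0.0207, -0.0459], [-0.0002, 0.0287, -0.0605], [-0.0002, 0.0374, -0.0749], [-0.0003, 0.0466, -0.0889], [-0.0003, 0.0564, -0.1025], [-0.0003, 0.0668, -0.1157], [-0.0004, 0.0776, -0.1285], [-0.0004, 0.0889, -0.1409]]
```

play_rows:
  travel:
    - [0, 0.0063, -0.0156]
    - [0, 0.0132, -0.0308]
    - [0, 0.0207, -0.0459]
    - [0, 0.0287, -0.0605]
    - [0, 0.0374, -0.0749]
    - [0, 0.0466, -0.0889]
    - [0, 0.0564, -0.1025]
    - [0, 0.0668, -0.1157]
    - [0, 0.0776, -0.1285]
    - [0, 0.0889, -0.1409]
  angular:
    - [0, 0, 0]
    - [0, 0, 0]
    - [0, 0, 0]
    - [0, 0, 0]
    - [0, 0, 0]
    - [0, 0, 0]
    - [0, 0, 0]
    - [0, 0, 0]
    - [0, 0, 0]
    - [0, 0, 0]

```text
t: 5.95
ee_pos: [0.5598, -0.1291, 0.4481]
eef_rot: [0.11, 0.994, -0.001, 0.002]
ft_force: [2.0, -5.5, -4.0]
opening: 0.095
```

```bash
python3 arc.py .55 .95
```

```text
t 5.95 [ 0.55975825 -0.12912151  0.44813757] [ 2.00912661 -5.48708006 -4.01592102] 0.09494251700774055 [-3.77110321e-01  1.73885212e-01  1.48986593e+00 -8.85338156e-04
  1.47402584e+00 -1.72658080e+00]
loc [ 0.00037692 -0.04128161  0.26813757] th 0.5617816044782453 rad 0.21138349051727334
[[-0.0001, 0.0118, -0.0119], [-0.0001, 0.0241, -0.0234], [-0.0002, 0.0368, -0.0343], [-0.0002, 0.0499, -0.0447], [-0.0002, 0.0635, -0.0546], [-0.0003, 0.0774, -0.064], [-0.0003, 0.0917, -0.0728], [-0.0004, 0.1063, -0.081], [-0.0004, 0.1212, -0.0886], [-0.0005, 0.1365, -0.0956]]
```

play_rows:
  travel:
    - [0, 0.0118, -0.0119]
    - [0, 0.0241, -0.0234]
    - [0, 0.0368, -0.0343]
    - [0, 0.0499, -0.0447]
    - [0, 0.0635, -0.0546]
    - [0, 0.0774, -0.064]
    - [0, 0.0917, -0.0728]
    - [0, 0.1063, -0.081]
    - [0, 0.1212, -0.0886]
    - [0, 0.1365, -0.0956]
  angular:
    - [0, 0, 0]
    - [0, 0, 0]
    - [0, 0, 0]
    - [0, 0, 0]
    - [0, 0, 0]
    - [0, 0, 0]
    - [0, 0, 0]
    - [0, 0, 0]
    - [0, 0, 0]
    - [0, 0, 0]

```text
t: 6.78
ee_pos: [0.5745, -0.0629, 0.4982]
eef_rot: [0.111, 0.994, -0.003, 0.003]
ft_force: [1.4, -7.0, -0.2]
opening: 0.095
```

```bash
python3 arc.py .95 1.35
```

```text
t 6.7833 [ 0.5745217  -0.06292186  0.49816965] [ 1.41630604 -6.97604179 -0.24939429] 0.09506784555950881 [-0.25744383  0.15575011  1.40963034 -0.00539523  1.56972135 -1.60598728]
loc [2.02163105e-04 2.65440686e-02 3.18169650e-01] th 0.959874084639196 rad 0.21456510197220774
[[-0.0, 0.0155, -0.0065], [-0.0001, 0.0312, -0.0123], [-0.0001, 0.0472, -0.0175], [-0.0001, 0.0633, -0.022], [-0.0001, 0.0796, -0.0259], [-0.0002, 0.0961, -0.0292], [-0.0002, 0.1126, -0.0318], [-0.0002, 0.1293, -0.0337], [-0.0002, 0.146, -0.035], [-0.0002, 0.1628, -0.0355]]
```

```bash
sed -i 's/^P0=.*/P0=s["ee_pos"]-[0,0,.181]/' arc.py; python3 arc.py .96 1.36
```

```text
t 6.7833 [ 0.5745217  -0.06292186  0.49816965] [ 1.41630604 -6.97604179 -0.24939429] 0.09506784555950881 [-0.25744383  0.15575011  1.40963034 -0.00539523  1.56972135 -1.60598728]
loc [2.02163105e-04 2.65440686e-02 3.18169650e-01] th 0.959874084639196 rad 0.21456510197220774
[[0.0004, 0.0194, 0.0007], [0.0004, 0.0352, -0.005], [0.0004, 0.0512, -0.01], [0.0003, 0.0674, -0.0144], [0.0003, 0.0838, -0.0182], [0.0003, 0.1002, -0.0213], [0.0003, 0.1168, -0.0237], [0.0003, 0.1335, -0.0254], [0.0003, 0.1503, -0.0265], [0.0003, 0.167, -0.0269]]
```

play_rows:
  travel:
    - [0, 0.0175, 0.0]
    - [0, 0.0345, -0.005]
    - [0, 0.0512, -0.01]
    - [0, 0.0674, -0.0144]
    - [0, 0.0838, -0.0182]
    - [0, 0.1002, -0.0213]
    - [0, 0.1168, -0.0237]
    - [0, 0.1335, -0.0254]
    - [0, 0.1503, -0.0265]
    - [0, 0.167, -0.0269]
  angular:
    - [0, 0, 0]
    - [0, 0, 0]
    - [0, 0, 0]
    - [0, 0, 0]
    - [0, 0, 0]
    - [0, 0, 0]
    - [0, 0, 0]
    - [0, 0, 0]
    - [0, 0, 0]
    - [0, 0, 0]

```text
t: 7.62
ee_pos: [0.5925, 0.0184, 0.5161]
eef_rot: [0.111, 0.994, -0.005, 0.005]
ft_force: [0.2, -5.5, 7.0]
opening: 0.097
```

```bash
python3 arc.py 1.36 1.75
```

```text
t 7.6167 [0.59251262 0.01838772 0.51609991] [ 0.174644   -5.47742059  6.98554605] 0.0969665269028762 [-0.11251988  0.18083817  1.34501863 -0.00981904  1.60490504 -1.46048013]
loc [-1.51260411e-04  1.09819492e-01  3.36099911e-01] th 1.3585326457169844 rad 0.21559998666883542
[[-0.0002, 0.0171, 0.01], [-0.0001, 0.0334, 0.0109], [-0.0001, 0.0497, 0.0123], [-0.0, 0.0659, 0.0144], [0.0, 0.082, 0.0172], [0.0001, 0.098, 0.0205], [0.0001, 0.1139, 0.0245], [0.0002, 0.1296, 0.0291], [0.0003, 0.1451, 0.0343], [0.0004, 0.1604, 0.0401]]
```

play_rows:
  travel:
    - [0, 0.0171, 0.004]
    - [0, 0.0334, 0.007]
    - [0, 0.0497, 0.0105]
    - [0, 0.0659, 0.0144]
    - [0, 0.082, 0.0172]
    - [0, 0.098, 0.0205]
    - [0, 0.1139, 0.0245]
    - [0, 0.1296, 0.0291]
    - [0, 0.1451, 0.0343]
    - [0, 0.1604, 0.0401]
  angular:
    - [0, 0, 0]
    - [0, 0, 0]
    - [0, 0, 0]
    - [0, 0, 0]
    - [0, 0, 0]
    - [0, 0, 0]
    - [0, 0, 0]
    - [0, 0, 0]
    - [0, 0, 0]
    - [0, 0, 0]

```text
t: 8.45
ee_pos: [0.61, 0.0972, 0.4999]
eef_rot: [0.111, 0.994, -0.005, 0.007]
ft_force: [-0.3, -2.0, 5.6]
opening: 0.093
```

```bash
python3 arc.py 1.75 1.75; python3 - <<'E'
from mv import *
for c in ['side','top']:
    p=read_camera(c);im=cv2.cvtColor(p['pixels'],cv2.COLOR_RGB2BGR)
    for th in (1.75,):
      for u in proj(c,m2w(Q,np.array([cov(th,x,.218,0) for x in (-.118,.118)]+[cov(th,x,.0,0) for x in (-.118,.118)]))): cv2.drawMarker(im,tuple(int(round(v)) for v in u),(0,0,255),0,6,1)
    o=(220,60) if c=='side' else (220,90)
    a=im[o[1]:o[1]+200,o[0]:o[0]+220];cv2.imwrite(f'pics/{c}2.png',cv2.resize(a,None,fx=3,fy=3,interpolation=cv2.INTER_CUBIC))
E
```

```text
t 8.45 [0.61004964 0.09723781 0.49990918] [-0.31641955 -2.00502721  5.6436457 ] 0.09349001562028003 [ 0.0206992   0.24030544  1.30653084 -0.01128601  1.58121747 -1.32733619]
loc [-0.00040591  0.19059584  0.31990918] th 1.7434686465899887 rad 0.21508071179611854
[[-0.0007, -0.0014, 0.0091], [-0.0007, -0.0014, 0.0091], [-0.0007, -0.0014, 0.0091], [-0.0007, -0.0014, 0.0091], [-0.0007, -0.0014, 0.0091], [-0.0007, -0.0014, 0.0091], [-0.0007, -0.0014, 0.0091], [-0.0007, -0.0014, 0.0091], [-0.0007, -0.0014, 0.0091], [-0.0007, -0.0014, 0.0091]]
```

View pics/side2.png

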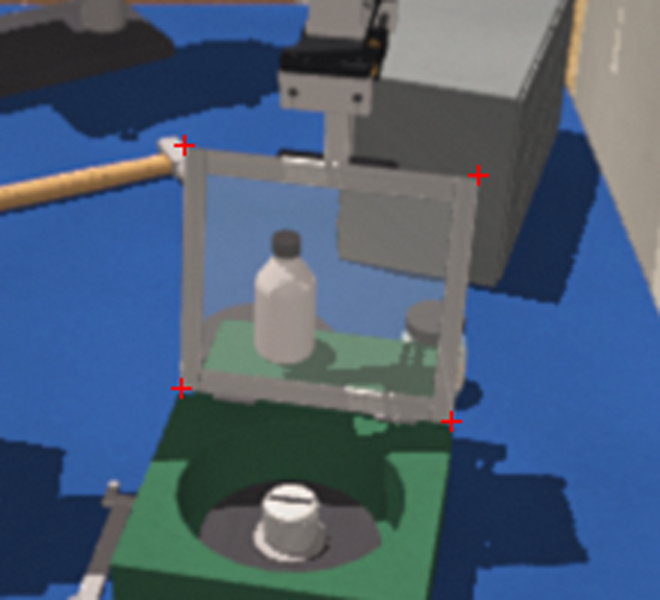

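View pics/top2.png

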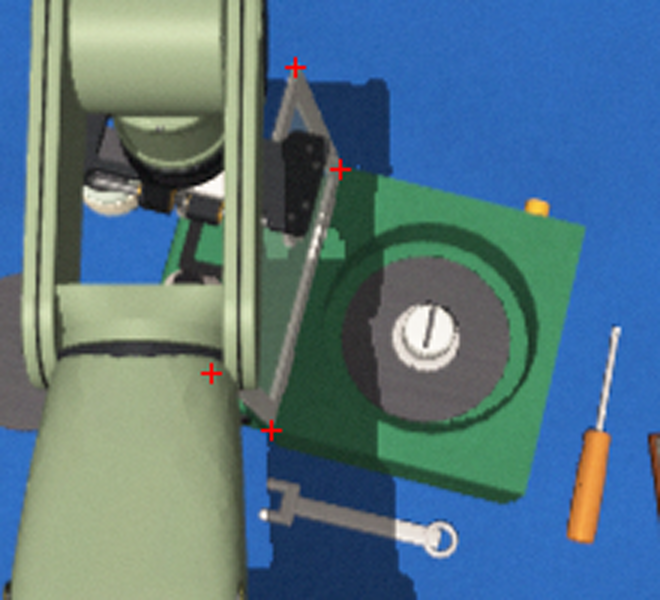

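play_rows:
  travel:
    - [0, 0, 0]
    - [0, 0, 0]
    - [0, 0, 0]
    - [0, 0, 0]
    - [0, 0, 0]
    - [0, 0, -0.02]
    - [0, 0, -0.06]
    - [0, 0, -0.1]
    - [0, 0, -0.15]
    - [0, 0, -0.2]
  angular:
    - [0, 0, 0]
    - [0, 0, 0]
    - [0, 0, 0]
    - [0, 0, 0]
    - [0, 0, 0]
    - [0, 0, 0]
    - [0, 0, 0]
    - [0, 0, 0]
    - [0, 0, 0]
    - [0, 0, 0]
  jaw: 0.4

```text
t: 9.38
ee_pos: [0.6087, 0.0991, 0.6003]
eef_rot: [0.111, 0.994, -0.003, 0.007]
ft_force: [-0.4, 0.2, 0.2]
opening: 0.299
```

```bash
python3 - <<'E'
from mv import *
s=state();print(s['ee_pos'],s['ft_force'],s['opening'],s['joint_pos'])
print(rel([Q[0],Q[1],.58],down(0.0),s))
p=read_camera('side');im=cv2.cvtColor(p['pixels'],cv2.COLOR_RGB2BGR)
o=(220,60);a=im[o[1]:o[1]+200,o[0]:o[0]+220];cv2.imwrite('pics/side3.png',cv2.resize(a,None,fx=3,fy=3,interpolation=cv2.INTER_CUBIC))
E
```

```text
[0.6086632  0.09906471 0.60031376] [-0.37797696  0.15201486  0.16390717] 0.2990677035222561 [ 0.02312594  0.22349589  1.12857462 -0.00885569  1.77668509 -1.32799784]
([-0.0035, -0.3839, 0.0427], [0.0017, 0.005, 0.4295])
```

View pics/side3.png

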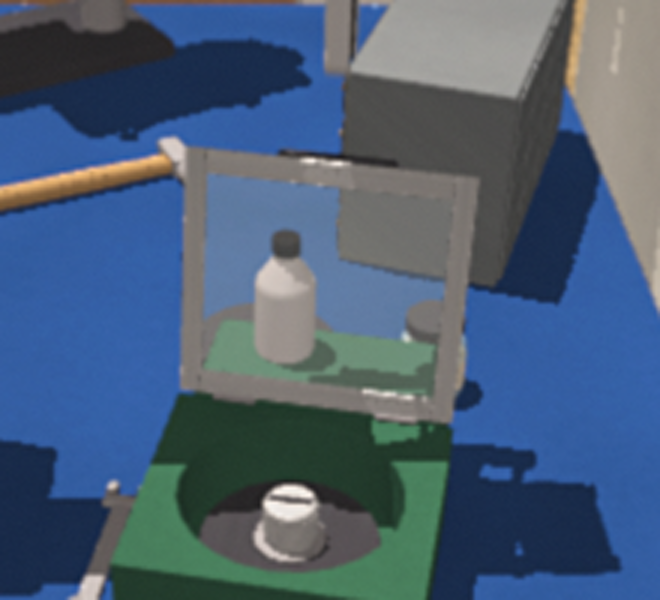

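play_rows:
  travel:
    - [0, -0.07, 0]
    - [0, -0.14, 0]
    - [0, -0.21, 0]
    - [0, -0.28, 0]
    - [0, -0.34, 0]
    - [-0.0035, -0.384, 0.0]
    - [-0.0035, -0.384, 0.0427]
    - [-0.0035, -0.384, 0.0427]
    - [-0.0035, -0.384, 0.0427]
    - [-0.0035, -0.384, 0.0427]
  angular:
    - [0, 0, 0.04]
    - [0, 0, 0.08]
    - [0, 0, 0.12]
    - [0, 0, 0.16]
    - [0, 0, 0.2]
    - [0, 0, 0.24]
    - [0.0017, 0.005, 0.28]
    - [0.0017, 0.005, 0.32]
    - [0.0017, 0.005, 0.36]
    - [0.0017, 0.005, 0.4]
  jaw: -0.5

```text
t: 10.27
ee_pos: [0.5683, -0.0893, 0.5862]
eef_rot: [0.673, 0.739, 0.003, 0.004]
ft_force: [-0.4, -0.4, -0.4]
opening: 0.748
```

```bash
python3 - <<'E'
from mv import *
s=state();print(s['ee_pos'],s['ft_force'],s['opening'],s['joint_pos'])
print(rel([Q[0],Q[1],.36],down(0.0),s))
print(proj('top',[Q[0],Q[1],.106]))
p=read_camera('top')
for d in silhouettes(p,'cap'):print(d['confidence'],d['location'])
p=read_camera('side');print(proj('side',[[Q[0],Q[1],.106],[Q[0],Q[1],.087]]))
for d in silhouettes(p,'cap'):print(d['confidence'],d['location'])
E
```

```text
[ 0.56826157 -0.08929296  0.58620502] [-0.41672728 -0.41603878 -0.42371756] 0.7482427105839391 [-0.30704559  0.12999576  1.26452081  0.00310489  1.7377424  -0.40015004]
([0.0014, -0.0039, 0.4524], [0.0031, 0.0001, 0.0298])
[[363.3171123  199.83980883]]
[[316.72678122 226.16985443]
 [316.57474561 232.02743593]]
0.56 [318.3, 232.3]
```

play_rows:
  travel:
    - [0.001, -0.003, 0.07]
    - [0.001, -0.003, 0.14]
    - [0.001, -0.003, 0.21]
    - [0.001, -0.003, 0.28]
    - [0.001, -0.003, 0.34]
    - [0.001, -0.003, 0.4]
    - [0.001, -0.003, 0.44]
    - [0.0014, -0.0039, 0.4524]
    - [0.0014, -0.0039, 0.4524]
    - [0.0014, -0.0039, 0.4524]
  angular:
    - [0.003, 0, 0.03]
    - [0.003, 0, 0.03]
    - [0.003, 0, 0.03]
    - [0.003, 0, 0.03]
    - [0.003, 0, 0.03]
    - [0.003, 0, 0.03]
    - [0.003, 0, 0.03]
    - [0.003, 0, 0.03]
    - [0.003, 0, 0.03]
    - [0.003, 0, 0.03]

```text
t: 11.3
ee_pos: [0.5693, -0.0885, 0.3616]
eef_rot: [0.703, 0.711, 0.001, 0.002]
ft_force: [-0.2, -0.3, -0.0]
opening: 0.751
```

```bash
python3 - <<'E'
from mv import *
s=state();print(s['ee_pos'],s['eef_rot'],s['joint_pos'])
p=read_camera('wrist');im=cv2.cvtColor(p['pixels'],cv2.COLOR_RGB2BGR)
t=np.linspace(0,2*np.pi,24,endpoint=False)
C=[[Q[0]+.022*np.cos(a),Q[1]+.022*np.sin(a),.106] for a in t]
for u in projw(s,C): cv2.circle(im,tuple(int(round(v)) for v in u),1,(0,0,255),-1)
print(projw(s,[Q[0],Q[1],.106]))
for d in silhouettes(p,'cap'):print(d['confidence'],d['location'],np.ptp(np.argwhere(d['region']),axis=0),np.argwhere(d['region']).min(0))
cv2.imwrite('pics/w4.png',im)
E
```

```text
[ 0.56930521 -0.08850939  0.36159881] [7.03308951e-01 7.10882477e-01 5.33931016e-04 1.52932686e-03] [-3.04300499e-01  2.45956908e-01  1.58570933e+00 -4.67795852e-04
  1.30671836e+00 -3.14889767e-01]
[[317.35011795 210.21004441]]
0.91 [316.3, 200.7] [57 53] [174 291]
```

View pics/w4.png

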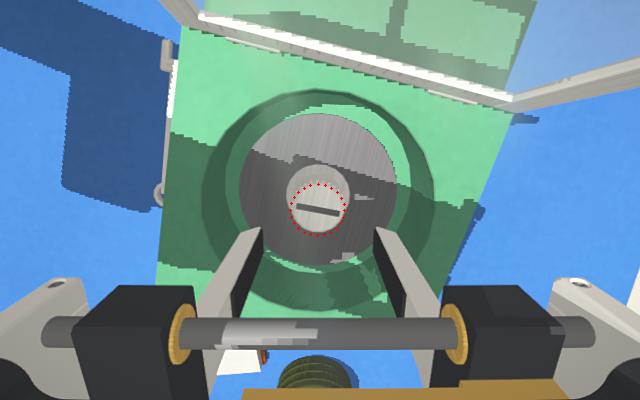

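```bash
python3 - <<'E'
from mv import *
print(rel([Q[0],Q[1],.273],down(0.0)))
E
```

```text
([0.0002, -0.0035, 0.18], [0.0018, 0.0007, 0.0033])
```

play_rows:
  travel:
    - [0, -0.0035, 0.03]
    - [0, -0.0035, 0.06]
    - [0, -0.0035, 0.09]
    - [0, -0.0035, 0.12]
    - [0, -0.0035, 0.14]
    - [0, -0.0035, 0.16]
    - [0, -0.0035, 0.172]
    - [0, -0.0035, 0.18]
    - [0, -0.0035, 0.18]
    - [0, -0.0035, 0.18]
  angular:
    - [0.0018, 0.0007, 0.0033]
    - [0.0018, 0.0007, 0.0033]
    - [0.0018, 0.0007, 0.0033]
    - [0.0018, 0.0007, 0.0033]
    - [0.0018, 0.0007, 0.0033]
    - [0.0018, 0.0007, 0.0033]
    - [0.0018, 0.0007, 0.0033]
    - [0.0018, 0.0007, 0.0033]
    - [0.0018, 0.0007, 0.0033]
    - [0.0018, 0.0007, 0.0033]

```text
t: 12.23
ee_pos: [0.5687, -0.089, 0.2733]
eef_rot: [0.707, 0.707, 0.0, 0.0]
ft_force: [-0.7, -0.6, 0.7]
opening: 0.752
```

```bash
python3 - <<'E'
from mv import *
s=state();print(s['ee_pos'],s['ft_force'],s['joint_pos']);print(rel([Q[0],Q[1],.273],down(0.0)))
p=read_camera('wrist');save(p,'w5.png')
E
```

```text
[ 0.56872573 -0.08895849  0.27332843] [-0.73358039 -0.56198617  0.72290099] [-3.05450435e-01  3.46981526e-01  1.65578744e+00 -9.23279943e-05
  1.13803046e+00 -3.05319122e-01]
([0.0004, -0.0005, 0.0007], [0.0002, 0.0001, -0.0])
```

View pics/w5.png

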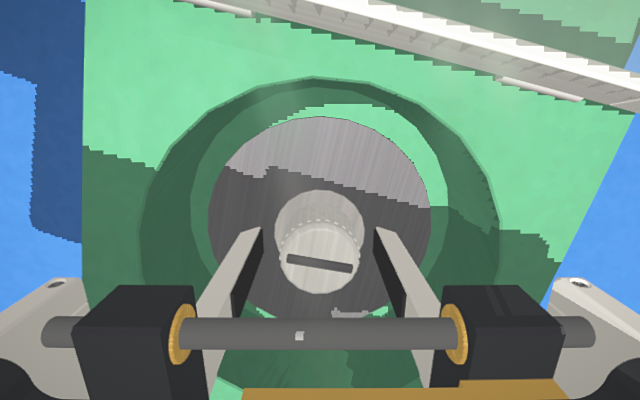

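play_rows:
  travel:
    - [0, 0, 0]
    - [0, 0, 0]
    - [0, 0, 0]
    - [0, 0, 0]
    - [0, 0, 0]
    - [0, 0, 0]
    - [0, 0, 0]
    - [0, 0, 0]
    - [0, 0, 0]
    - [0, 0, 0]
  angular:
    - [0, 0, 0]
    - [0, 0, 0]
    - [0, 0, 0]
    - [0, 0, 0]
    - [0, 0, 0]
    - [0, 0, 0]
    - [0, 0, 0]
    - [0, 0, 0]
    - [0, 0, 0]
    - [0, 0, 0]
  jaw: 1

```text
t: 13.12
ee_pos: [0.569, -0.089, 0.274]
eef_rot: [0.707, 0.707, 0.0, 0.001]
ft_force: [-0.4, 0.4, 2.4]
opening: 0.465
```

```bash
python3 -c "
from mv import *
s=state();print(s['ee_pos'],s['ft_force'],s['wrist_torque'],s['opening'],s['joint_pos'])"
```

```text
[ 0.56902563 -0.08900589  0.27398088] [-0.44563078  0.42242379  2.38876088] [-0.00648584  0.00295321 -0.04609352] 0.46488349981762567 [-3.05381433e-01  3.46345075e-01  1.65508788e+00 -4.84098644e-05
  1.13806714e+00 -3.05334928e-01]
```

play_rows:
  travel:
    - [0, 0, 0]
    - [0, 0, 0]
    - [0, 0, 0]
    - [0, 0, 0]
    - [0, 0, 0]
    - [0, 0, 0]
    - [0, 0, -0.0005]
    - [0, 0, -0.001]
    - [0, 0, -0.001]
    - [0, 0, -0.001]
  angular:
    - [0, 0, -0.008]
    - [0, 0, -0.016]
    - [0, 0, -0.024]
    - [0, 0, -0.032]
    - [0, 0, -0.04]
    - [0, 0, -0.048]
    - [0, 0, -0.056]
    - [0, 0, -0.064]
    - [0, 0, -0.068]
    - [0, 0, -0.068]

```text
t: 13.95
ee_pos: [0.5695, -0.0899, 0.2741]
eef_rot: [0.629, 0.778, 0.001, 0.002]
ft_force: [3.9, -3.8, -5.1]
opening: 0.469
```

```bash
cat > st.py <<'E'
from mv import *
s=state();y=R.from_quat(s['eef_rot']).as_matrix()[:,1];print(s['t'],s['ee_pos'],'yaw',np.degrees(np.arctan2(y[1],y[0])),s['ft_force'],s['wrist_torque'],s['opening'],s['joint_pos'][5])
p=read_camera('wrist');cv2.imwrite('pics/%s.png'%__import__('sys').argv[1],cv2.cvtColor(p['pixels'],cv2.COLOR_RGB2BGR)[:, :])
E
python3 st.py w6
```

```text
13.95 [ 0.56947182 -0.08987441  0.27405742] yaw 12.111931212175238 [ 3.89263824 -3.75963216 -5.0877065 ] [-0.79619898 -0.74725631 -0.91349735] 0.46914191570365676 -0.5175418162367549
```

View pics/w6.png

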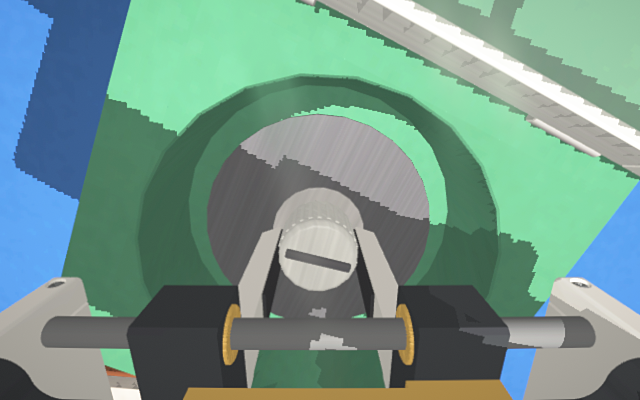

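```bash
cat > rib.py <<'E'
import cv2,numpy as np,sys
for n in sys.argv[1:]:
    g=cv2.cvtColor(cv2.imread(f'pics/{n}.png'),cv2.COLOR_BGR2GRAY)[235:285,284:356]
    m=(g<105).astype(np.uint8);k,l,st,c=cv2.connectedComponentsWithStats(m)
    for i in range(1,k):
        if 150<st[i,4]<900:
            pts=np.argwhere(l==i)[:,::-1].astype(np.float32)
            v=cv2.fitLine(pts,cv2.DIST_L2,0,.01,.01).ravel();print(n,st[i],np.degrees(np.arctan2(v[1],v[0])),c[i]+[284,235])
E
python3 rib.py w5 w6
```

```text
w5 [  3  19  66  19 528] 9.457426 [319.55871212 263.07765152]
w6 [ 20  18  47  19 295] 14.685034 [331.64745763 263.33898305]
```

```bash
python3 -c "
import cv2
for n in ['w5','w6']:
    a=cv2.imread(f'pics/{n}.png')[215:300,270:370];cv2.imwrite(f'pics/{n}c.png',cv2.resize(a,None,fx=4,fy=4,interpolation=cv2.INTER_CUBIC))
a=cv2.hconcat([cv2.imread('pics/w5c.png'),cv2.imread('pics/w6c.png')]);cv2.imwrite('pics/w56.png',a)"
```

```text
(no output)
```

View pics/w56.png

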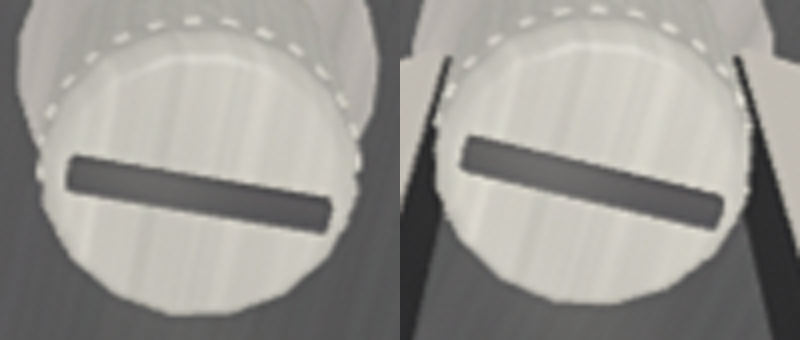

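play_rows:
  travel:
    - [0, 0, 0]
    - [0, 0, 0]
    - [0, 0, 0]
    - [0, 0, 0]
    - [0, 0, 0]
    - [0, 0, 0]
    - [0, 0, 0]
    - [0, 0, -0.0005]
    - [0, 0, -0.001]
    - [0, 0, -0.0015]
  angular:
    - [0, 0, 0.015]
    - [0, 0, 0.03]
    - [0, 0, 0.045]
    - [0, 0, 0.06]
    - [0, 0, 0.075]
    - [0, 0, 0.09]
    - [0, 0, 0.105]
    - [0, 0, 0.12]
    - [0, 0, 0.135]
    - [0, 0, 0.144]

```text
t: 14.83
ee_pos: [0.5689, -0.0895, 0.2742]
eef_rot: [0.787, 0.617, 0.0, 0.001]
ft_force: [-0.2, -0.4, -0.8]
opening: 0.464
```

```bash
python3 st.py w7;python3 -c "
import cv2
for n in ['w7']:
    a=cv2.imread(f'pics/{n}.png')[215:300,270:370];cv2.imwrite(f'pics/{n}c.png',cv2.resize(a,None,fx=4,fy=4,interpolation=cv2.INTER_CUBIC))"
```

```text
14.8333 [ 0.56889133 -0.08948667  0.27417349] yaw -13.876308861593461 [-0.2396389  -0.37667872 -0.79669757] [-0.09832065  0.02315705 -0.01664717] 0.4635234473052693 -0.06358443774399328
```

View pics/w7c.png

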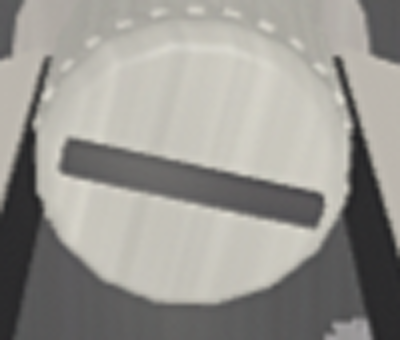

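play_rows:
  travel:
    - [0, 0, -0.0006]
    - [0, 0, -0.001]
    - [0, 0, -0.0014]
    - [0, 0, -0.0018]
    - [0, 0, -0.0022]
    - [0, 0, -0.0026]
    - [0, 0, -0.003]
    - [0, 0, -0.0034]
    - [0, 0, -0.0038]
    - [0, 0, -0.0042]
  angular:
    - [0, 0, 0.017]
    - [0, 0, 0.034]
    - [0, 0, 0.051]
    - [0, 0, 0.068]
    - [0, 0, 0.085]
    - [0, 0, 0.102]
    - [0, 0, 0.119]
    - [0, 0, 0.136]
    - [0, 0, 0.153]
    - [0, 0, 0.17]

```text
t: 15.72
ee_pos: [0.5683, -0.0893, 0.276]
eef_rot: [0.922, 0.386, -0.001, 0.0]
ft_force: [-0.9, -0.6, 1.1]
opening: 0.468
```

```bash
python3 st.py w8
```

```text
15.7167 [ 0.56829213 -0.08928482  0.27598466] yaw -44.550516450501604 [-0.87448567 -0.56877098  1.14373829] [-0.14643317  0.33993176  0.0439452 ] 0.4675305444818833 0.47209381339978834
```

Free and climbing in this direction; continue to about 77 degrees.

play_rows:
  travel:
    - [0, 0, -0.0005]
    - [0, 0, -0.001]
    - [0, 0, -0.0014]
    - [0, 0, -0.0018]
    - [0, 0, -0.0022]
    - [0, 0, -0.0026]
    - [0, 0, -0.003]
    - [0, 0, -0.0034]
    - [0, 0, -0.0038]
    - [0, 0, -0.0042]
  angular:
    - [0, 0, 0.017]
    - [0, 0, 0.034]
    - [0, 0, 0.051]
    - [0, 0, 0.068]
    - [0, 0, 0.085]
    - [0, 0, 0.102]
    - [0, 0, 0.119]
    - [0, 0, 0.136]
    - [0, 0, 0.153]
    - [0, 0, 0.172]

```text
t: 16.6
ee_pos: [0.5677, -0.0889, 0.2773]
eef_rot: [0.992, 0.125, -0.002, -0.0]
ft_force: [0.2, 0.1, -1.3]
opening: 0.467
```

```bash
python3 st.py w9;python3 -c "
import cv2
for n in ['w9']:
    a=cv2.imread(f'pics/{n}.png')[215:300,270:370];cv2.imwrite(f'pics/{n}c.png',cv2.resize(a,None,fx=4,fy=4,interpolation=cv2.INTER_CUBIC))"
```

```text
16.6 [ 0.56767219 -0.08887646  0.27730329] yaw -75.62866131143069 [ 0.16335732  0.13196085 -1.29085346] [-0.00455924  0.27435349  0.03811005] 0.46707139445584783 1.014718791295827
```

View pics/w9c.png

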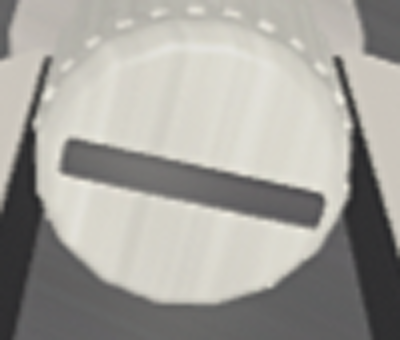

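play_rows:
  travel:
    - [0, 0, -0.002]
    - [0, 0, -0.004]
    - [0, 0, -0.006]
    - [0, 0, -0.008]
    - [0, 0, -0.01]
    - [0, 0, -0.012]
    - [0, 0, -0.014]
    - [0, 0, -0.016]
    - [0, 0, -0.018]
    - [0, 0, -0.02]
  angular:
    - [0, 0, 0]
    - [0, 0, 0]
    - [0, 0, 0]
    - [0, 0, 0]
    - [0, 0, 0]
    - [0, 0, 0]
    - [0, 0, 0]
    - [0, 0, 0]
    - [0, 0, 0]
    - [0, 0, 0]

```text
t: 17.48
ee_pos: [0.5677, -0.0889, 0.2874]
eef_rot: [0.992, 0.124, -0.002, -0.0]
ft_force: [-0.5, 0.9, -1.5]
opening: 0.471
```

```bash
python3 st.py w10
```

```text
17.4833 [ 0.56771291 -0.08889343  0.28742679] yaw -75.75358042810562 [-0.48077617  0.86074793 -1.52549035] [-0.01382567  0.17782246  0.0280209 ] 0.4709504992782685 1.0168400805721858
```

play_rows:
  travel:
    - [0, 0, -0.02]
    - [0, 0, -0.04]
    - [0, 0, -0.06]
    - [0, 0, -0.08]
    - [0, 0, -0.1]
    - [0, 0, -0.12]
    - [0, 0, -0.14]
    - [0, 0, -0.16]
    - [0, 0, -0.173]
    - [0, 0, -0.173]
  angular:
    - [0, 0, 0]
    - [0, 0, 0]
    - [0, 0, 0]
    - [0, 0, 0]
    - [0, 0, 0]
    - [0, 0, 0]
    - [0, 0, 0]
    - [0, 0, 0]
    - [0, 0, 0]
    - [0, 0, 0]

```text
t: 18.37
ee_pos: [0.5687, -0.0891, 0.3765]
eef_rot: [0.992, 0.124, 0.0, 0.001]
ft_force: [0.6, -0.0, -1.2]
opening: 0.465
```

```bash
python3 st.py w11; python3 - <<'E'
from mv import *
s=state();print(rel([Q[0],Q[1],.374],R.from_quat(s['eef_rot'])),s['joint_velocities'])
p=read_camera('side');im=cv2.cvtColor(p['pixels'],cv2.COLOR_RGB2BGR)
for d in silhouettes(p,'cap'):print(d['confidence'],d['location'],np.argwhere(d['region']).max(0))
print(proj('side',[[Q[0],Q[1],.168],[Q[0],Q[1],.187],[Q[0],Q[1],.068]]))
P=m2w(Q,np.array([cov(1.745,x,l,0) for x in(-.118,.118) for l in (0,.218)]))
for u in proj('side',P):print('cov',u,3*(u-[220,60]))
o=(220,60);a=im[o[1]:o[1]+200,o[0]:o[0]+220];cv2.imwrite('pics/side11.png',cv2.resize(a,None,fx=3,fy=3,interpolation=cv2.INTER_CUBIC))
E
```

```text
18.3667 [ 0.56866964 -0.08907476  0.3765016 ] yaw -75.74913583237961 [ 0.57248927 -0.04478982 -1.21999634] [-0.06954918  0.09830074 -0.03400942] 0.46505486429969484 1.0167820099222966
([0.0003, -0.0004, 0.0026], [0.0, 0.0, 0.0]) [-3.22749123e-04  1.90228580e-02  2.43173984e-02 -8.60596717e-06
 -4.33091548e-03 -1.41201215e-03]
0.43 [314.1, 202.6] [212 327]
[[317.24343828 206.26861037]
 [317.408361   199.91732775]
 [316.42553027 237.77692763]]
cov [279.64448008 188.65688736] [178.93344024 385.97066207]
cov [281.1897813  108.11200839] [183.56934391 144.33602516]
cov [370.1693412  199.99182656] [450.50802361 419.97547968]
cov [379.22972567 118.4552811 ] [477.68917702 175.3658433 ]
```

View pics/side11.png

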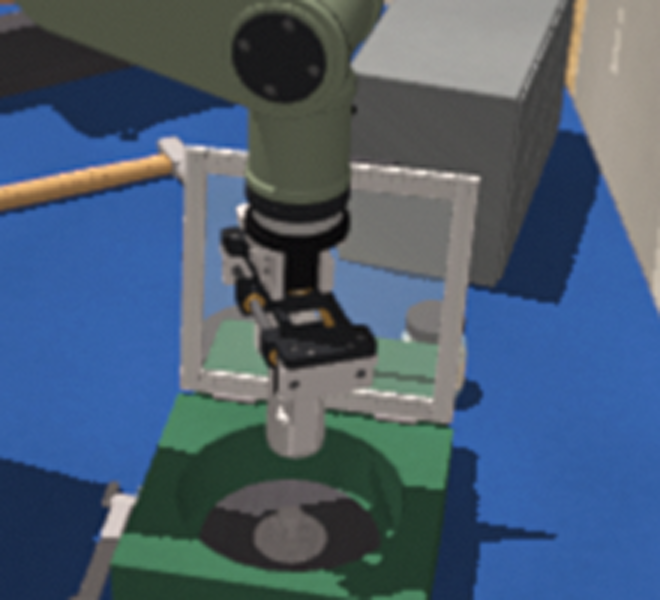

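View pics/w11.png

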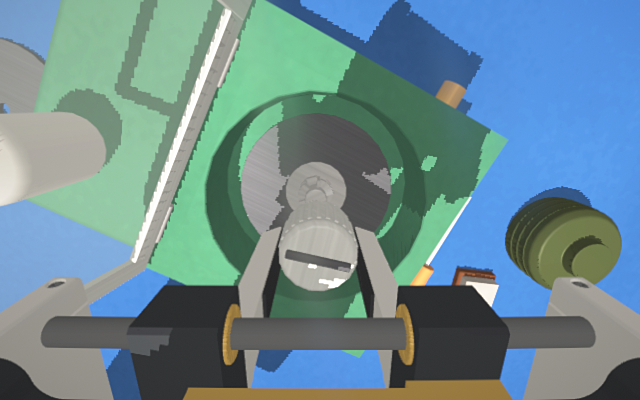

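play_rows:
  travel:
    - [0, 0, 0.002]
    - [0, 0, 0.002]
    - [0, 0, 0.002]
    - [0, 0, 0.002]
    - [0, 0, 0.002]
    - [0, 0, 0.002]
    - [0, 0, 0.002]
    - [0, 0, 0.002]
    - [0, 0, 0.002]
    - [0, 0, 0.002]
  angular:
    - [0, 0, 0]
    - [0, 0, 0]
    - [0, 0, 0]
    - [0, 0, 0]
    - [0, 0, 0]
    - [0, 0, 0]
    - [0, 0, 0]
    - [0, 0, 0]
    - [0, 0, 0]
    - [0, 0, 0]

```text
t: 19.35
ee_pos: [0.5679, -0.0889, 0.3728]
eef_rot: [0.992, 0.124, -0.002, -0.0]
ft_force: [0.3, -0.4, -1.2]
opening: 0.467
```

```bash
python3 -c "
from cell import *
s=state();print(s['ee_pos'],s['opening'],s['ft_force'],s['joint_velocities']);print(finish_job())"
```

```text
[ 0.56787451 -0.08886742  0.37276748] 0.4668079895177802 [ 0.3296603  -0.44236427 -1.21087048] [-1.63551448e-04  1.12746009e-03  1.63281346e-03  1.50006137e-04
  3.58983472e-05  1.13901421e-03]
the job is handed in; nothing more can be done
None
```

The job is done and handed in at about 19 s: the cover is up and the cap is off and still in the gripper.

- **Cover:** I swung it up by its handle to about 1.73–1.75 rad (roughly 100°) and let go. It stayed there in the later side pictures, clear of the bottle. The pictures put it about 1 pixel short of the 1.745 rad I aimed for.
- **Thread:** Counter-clockwise seen from above, the cap turned only about 7–8°. Then the torque rose to about 0.9 N·m and the pads slipped 2–5°, depending on the picture I measured. Clockwise it turned freely and climbed, so this spindle has a left-hand thread.
- **Cap:** I turned it clockwise to about 77° and lifted it off without resistance. The gripper holds it upright, with its rim about 10 cm above the seat. The last reading shows 1.2 N hanging from the wrist, which matches the cap's weight, an opening of about 44 mm and the arm at rest.

The cap's height and the 77° are worked out from the arm's pose and the rib in the wrist pictures. I saw nothing else on the bench moved, but did not measure each item at the end. One image check on the raised cap was weak: the network found it with a confidence of 0.43, about 3 pixels from where I expected it, because the fingers partly hide it.

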